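Hold the end plate on its seal for the screws

ROBOT

A 6-joint arm with a two-finger parallel gripper is mounted at the origin on the work surface. World frame = base frame: x ahead of the robot, y to its left, z up, the work surface at z = 0. Lengths are in m, angles in rad, forces in N, time in s.
With the tool pointing down it reaches from about 0.3 to 0.75 m from the base axis. Payload 8.5 kg.
Tool frame: the origin (TCP) lies on the centre line of the jaws, within the pads' length; the fingertips stand 11 mm ahead of it and the grasp point (between the pads) lies 8 mm behind it; z points along the fingers, y is the line along which they close (so a half turn about z gives the same grasp; the last joint's range is limited). The gripper opens to 85 mm and grips with 20 to 120 N. Pads are 22 mm wide; open, the fingers measure 114 mm over their backs; the gripper's body (76 mm by 85 mm) begins 54 mm behind the grasp point. The pads swing forward as they close: fully open they stand 13 mm farther back than shut.
Start: joints at [0.9, 0.381, 1.297, -0, 1.464, -0.215], TCP at [0.242, 0.494, 0.242] pointing down, gripper open.
Joint ranges: [-3.11, 3.11], [-0.89, 2.33], [0.22, 2.48], [-1.42, 4.56], [0.17, 2.85], [-2.88, 2.88]. Speed limits (rad/s): [2.39, 2.39, 3.14, 3.14, 3.14, 3.14].

INTERFACE

Orientations are given as a unit quaternion [x, y, z, w].
In Python, from workcell import r, viewer, order gives the robot as it stands.
- The arm moves only by the tool servo_tool, never from a script. Its argument "targets" is a list of rows, each an object with "linear": the shift along the world's x, y, z as a fraction of full scale, a list of three; "turn": the turn, a rotation vector about the world's x, y, z as a fraction of full scale, a list of three. In form: [{"linear": [dx, dy, dz], "turn": [ax, ay, az]}, ...]. A call has 1 to 10 rows; each row is the pose to reach, as a shift and turn from the pose commanded when the call began, turning the shorter way round; what a row does not reach only later rows make up. Full scale, the value 1, is 0.5 m for a shift and pi rad for a turn. A row lasts 1/10 s, in which the tool goes at most 50 mm and 8.59 degrees, less where a joint would pass 70% of its speed; a pose out of reach is approached as far as the arm can. A call with a number of a shift or a turn outside -1 to 1 is refused whole. A call with a gripper value outside its range is refused whole. "claw" is the gripper's target within -1 to 1 (shut at 1, half-way at 0, fully open at -1), set as the call begins (left out, the last holds). The fingers move at their own pace and stop on an object; "newtons" is the grip in N (left out, the last holds). Time passes only in rows, so rows that repeat a pose let the fingers close. It gives the time, the measured TCP pose, the force, the opening and the grip force at its end, in the units of the state.
- r.read_state(): the state, without advancing time (a new reading comes with each control period).
- viewer.snapshot(name): name is "side" or "top" or "wrist"; returns the picture (420x560x3 uint8, red, green, blue); there is no depth.
- viewer.calibration(name): a dict with "fov_y" (degrees; the focal length in pixels is half the picture's height over the tangent of half this angle, whatever the lens; pixels are square), "cx", "cy" (the principal point, pixels), "R" (3x3) and "t" (3): a world point X has camera coordinates R X + t. Camera axes: x right, y down, z forward; pixel columns grow to the right and rows downward; lengths in m; the calibration is good to about 2 mm. A picture is of the moment at which its call begins: read the wrist's pose just before it. calibration takes no time and is no camera call; for the wrist camera it gives the pose at the moment of the call.
- order.sign_off(): hands the job in; it is judged then, once.
The state is a dict: "clock": time; "qpos": joint angles; "qd": joint speeds; "effort": joint torques, N m; "tcp_pos": TCP position; "orientation": TCP orientation; "force": force on the tool from outside, world axes, zero at the start; "torque": the same for the moment, N m; "finger_gap": finger opening in m; "grip_force": force on a finger pad.
Only numpy, scipy, OpenCV 4.12 (cv2) and the standard library are available. Lean on these libraries where they do the work, as an engineer would, in place of code of your own. Each camera call takes 0.05 s, during which the arm holds its last target. There are 200 camera calls.

TASK

Pick up the smaller of the two loose aluminium end plates, stand it upright on its thin short edge on the sill of the bolted-down gas-control housing, squarely over the housing's open end, and press it evenly against the rubber seal with a steady push of about 10 N, so that a colleague can put in the four corner screws. The program finishes while you are still holding the plate pressed there, after at least three seconds of steady push; never push harder than 20 N, and leave everything else on the bench where it is.

Things in the scene. Friction and masses are not known exactly. Their poses are not given: they have to be found in the camera images.
- cover_center (a point): Centre of the small end plate, the part to hold: a solid machined aluminium slab, 92 mm long (its x) by 60 mm wide (its y) by 18 mm thick (its z), 0.2 to 0.36 kg, with a screw hole near each corner; both faces and both ends are alike. It starts lying flat on the bench, centre 9 mm up, near the larger plate.
- gasket: Springy rubber seal round the housing's open end, 51 mm wide, 88 high, 10 mm proud of the metal. Origin: centre of its front face, 56 mm above the bench; x level, into the housing (the way to push), y level across, z up. It yields along x only, as a whole with this origin, 1 mm per 2.5 N (4 mm at 10 N). Plate in place: centre 9 mm in front (-x) and level with this origin, faces square to x, length up.
- housing: Gas-control housing fixed to the bench. Origin on the bench below the unpressed seal's front face; axes as the seal's. Box 60 mm wide, from x = 10 to 190 mm, top 102 mm above the bench, a gauge to 160 mm high from x = 148 mm on. Its mounting plate, 110 mm wide, reaches to x = -75 mm as a sill, top 10 mm above the bench, to stand the plate on; bolt heads 3.5 mm proud at x = -62, y = +-46 mm.
- big_plate_center (a point): Centre of a larger aluminium end plate for another housing, 128 x 88 x 18 mm, lying flat; not to be used or moved.
- driver: Screwdriver, 190 mm long, lying on the bench; under 35 mm high. Leave alone.
- spanner: Spanner, 160 mm long, lying on the bench; leave alone.
- screw_dish: Open steel dish of screws, 85 x 65 x 18 mm; leave alone.
- amber_bottle: Amber glass bottle, 64 mm across, 150 mm high, origin at the centre of its foot; leave alone.
- amber_jar: Amber glass jar, 56 mm across, 85 mm high, origin at the centre of its foot; leave alone.
- beaker: Glass beaker, 70 mm across, 90 mm high, origin at the centre of its foot; leave alone.
There are look-alikes about, which are no part of the job. Leave any blue, pink or turquoise look-alike of the part that bears cover_center alone.

How it is judged:
On the way, in this order (a step that is already met when the one before it is completed fails the run):
1. the small end plate has been turned upright, its length vertical ((angle between cover_center's own x axis and vertical below 0.2 rad or angle between cover_center's own x axis and vertical above 2.9416 rad)), for 0.2 s.
2. it is pressed on the seal, upright, square and centred, with 5 to 15 N, for 3 s ((angle between cover_center's own x axis and vertical below 0.1 rad or angle between cover_center's own x axis and vertical above 3.0416 rad) and angle between the z axis of cover_center and the x axis of gasket, either way round below 0.1 rad and y of cover_center in the frame of gasket between -0.004 and 0.004 m and z of cover_center in the frame of gasket between -0.004 and 0.004 m and contact force between cover and gasket between 5 and 15 N and contact force between any of the fingers, the arm and cover above 2 N), for 3 s.
At the end, for the whole second after the job is handed in: The robot is still holding the small plate: length within 0.1 rad of vertical, faces within 0.1 rad of square to the seal, centre within 4 mm sideways and in height of the seal's centre, at rest, pressing on the seal with 5 to 15 N (all of step 2 and linear speed of cover below 0.01 m/s); the arm keeps its last pose, push and grip.
It fails at once if the plate is pushed on the seal with more than 20 N (contact force between cover and gasket above 20 N).
It fails at once if a bystander is moved more than 25 mm (distance of any of big_plate_center, driver, spanner, screw_dish, amber_bottle, amber_jar, beaker from where it was at the start of the episode above 0.025 m).
It also fails if it takes over 61 s, if anything falls off the work surface, if the arm or the gripper's body presses on something with over 40 N, if the wrist force passes 120 N, or if a joint passes its speed limit or range.

## Working session

There is one attempt and no reset: what is moved stays moved. The work goes in short steps, Python scripts to look and compute and a tool call to move; the robot and the scene stay as the last step left them, time stands still between calls to the robot, and variables do not carry over. Pictures are saved under pics/ and viewed, at most 10 in all, crops included, and the job is handed in when it is done.

Besides the shell and the picture viewer there is one more tool, called as name(argument=value, ...), one argument or row to a line, values as JSON. servo_tool: Moves the arm, as the interface text tells. Its arguments: {"type":"object","properties":{"targets":{"type":"array","items":{"type":"object","properties":{"linear":{"type":"array","items":{"type":"number"}},"turn":{"type":"array","items":{"type":"number"}}}}},"claw":{"type":"number"},"newtons":{"type":"number"}},"required":["targets"]}

```bash
mkdir -p pics; ls; python3 - <<'E'
from workcell import r, viewer
import cv2
for n in ("top","side"):
    im=viewer.snapshot(n); cv2.imwrite(f"pics/{n}0.png",im[:,:,::-1]); print(n,viewer.calibration(n))
s=r.read_state(); print(s)
E
```

```text
pics
top {'fov_y': 56.10877794514003, 'cx': 285.57482097399, 'cy': 214.17076174607337, 'R': array([[ 0.01683122, -0.99972884,  0.01609222],
       [-0.98657728, -0.01922003, -0.16215997],
       [ 0.16242529, -0.01314687, -0.98663326]]), 't': array([-0.0020449 ,  0.54698361,  1.10964913])}
side {'fov_y': 44.819506623388136, 'cx': 280.28136853945244, 'cy': 213.4125563901111, 'R': array([[ 0.9796311 , -0.20070812,  0.00625834],
       [-0.13487171, -0.68074237, -0.71999961],
       [ 0.14877008,  0.70448994, -0.69394625]]), 't': array([-0.51899729,  0.13724988,  1.38907824])}
{'clock': 0.1, 'qpos': array([ 8.99711369e-01,  3.81122732e-01,  1.29810050e+00,  3.23425910e-05,
        1.46359816e+00, -2.15273515e-01]), 'qd': array([ 0.00072407, -0.0023223 , -0.0007907 ,  0.0019277 , -0.0025517 ,
       -0.00103817]), 'effort': array([ 3.07344722e-03, -4.49212503e+01, -2.31657529e+01, -1.56250708e-04,
        3.62816943e-03,  1.56314343e-05]), 'tcp_pos': array([0.24194483, 0.49367741, 0.24180516]), 'orientation': array([ 2.25939549e-01,  9.74141131e-01, -5.48124442e-04, -2.77975041e-04]), 'force': array([0.23960749, 0.3414478 , 0.41235425]), 'torque': array([ 0.02037642, -0.02645062,  0.02829776]), 'grip_force': 0.0, 'finger_gap': 0.08531005651941563}
```

View pics/top0.png

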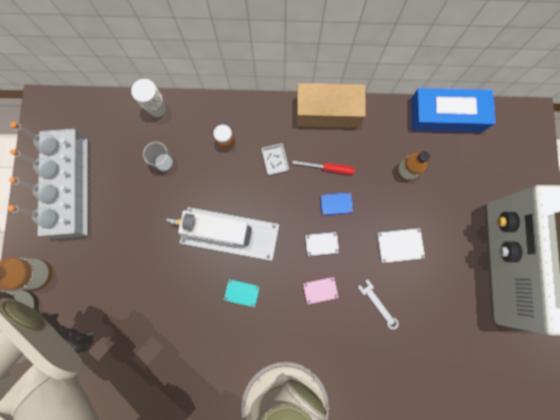

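View pics/side0.png

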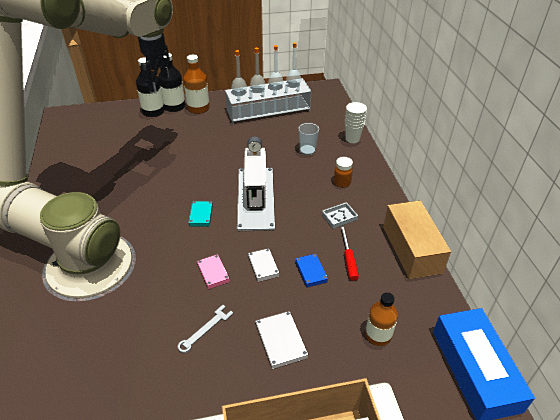

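The top view shows the small white plate at (322,244), the big plate at (401,246), and the housing at about (230,232) with its open end and sill facing right (−y). Next I'll measure these and enlarge the area.

```bash
cat > h.py <<'E'
import numpy as np, cv2
from scipy.spatial.transform import Rotation as Ro
from workcell import r, viewer
def ray(c,uv,z):
    f=210/np.tan(np.radians(c["fov_y"])/2)
    d=np.array([(uv[0]-c["cx"])/f,(uv[1]-c["cy"])/f,1.])
    R=np.array(c["R"]);o=-R.T@c["t"];d=R.T@d
    return o+d*(z-o[2])/d[2]
def proj(c,X):
    f=210/np.tan(np.radians(c["fov_y"])/2)
    p=np.array(c["R"])@X+c["t"]; return np.array([c["cx"]+f*p[0]/p[2],c["cy"]+f*p[1]/p[2]])
def white(im,th=150,sat=40):
    hsv=cv2.cvtColor(im,cv2.COLOR_RGB2HSV)
    return ((hsv[...,2]>th)&(hsv[...,1]<sat)).astype(np.uint8)*255
def blobs(m,amin=200):
    cs,_=cv2.findContours(m,cv2.RETR_EXTERNAL,cv2.CHAIN_APPROX_NONE)
    return [c for c in cs if cv2.contourArea(c)>amin]
E
python3 - <<'E'
from h import *
im=cv2.imread("pics/top0.png")[:,:,::-1].copy(); c=viewer.calibration("top")
m=white(im,110)
for b in blobs(m,300):
    rc=cv2.minAreaRect(b)
    if not(150<rc[0][0]<430 and 190<rc[0][1]<300): continue
    P=np.array([ray(c,p,.018 if rc[0][0]>300 else .010) for p in cv2.boxPoints(rc)])
    e=P[1]-P[0];g=P[2]-P[1]
    print(np.round(rc[0],1),P[:,:2].mean(0).round(4),np.linalg.norm(e).round(4),np.degrees(np.arctan2(e[1],e[0])).round(1),np.linalg.norm(g).round(4),np.degrees(np.arctan2(g[1],g[0])).round(1)); print(P[:,:2].round(3).tolist())
cv2.imwrite("pics/c1.png",cv2.resize(im[190:280,160:350],None,fx=4,fy=4,interpolation=cv2.INTER_CUBIC)[:,:,::-1])
E
```

```text
[321.6 243.4] [ 0.4657 -0.1008] 0.1034 -83.7 0.0721 -175.1
[[0.496, -0.046], [0.507, -0.149], [0.435, -0.155], [0.424, -0.053]]
[400.1 245. ] [ 0.4654 -0.3346] 0.1456 -82.9 0.1006 -176.3
[[0.506, -0.259], [0.524, -0.403], [0.424, -0.41], [0.407, -0.267]]
[226.4 239. ] [0.4756 0.1828] 0.1911 -14.3 0.3126 -106.9
[[0.428, 0.354], [0.613, 0.307], [0.522, 0.008], [0.34, 0.062]]
```

View pics/c1.png

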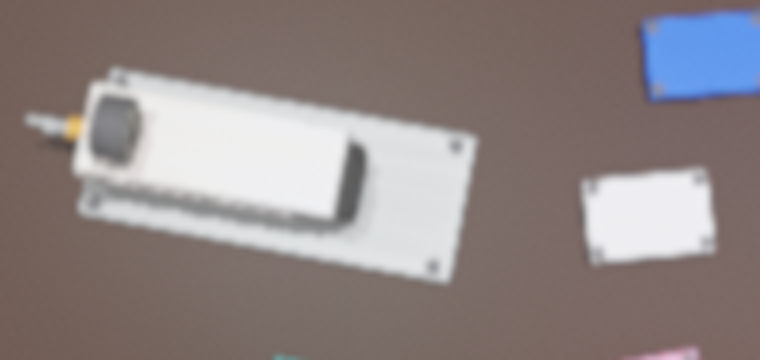

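The crop shows the sill's front corners at picture (279,223.8) and (272.3,260.5), and the small plate spanning 32 px, which agrees with 92 mm. The blob was oversized because my threshold was too low.

```bash
python3 - <<'E'
from h import *
im=cv2.imread("pics/top0.png")[:,:,::-1].copy(); c=viewer.calibration("top")
for th in (150,175):
  for b in blobs(white(im,th),300):
    rc=cv2.minAreaRect(b)
    if not(300<rc[0][0]<430 and 190<rc[0][1]<300): continue
    P=np.array([ray(c,p,.018) for p in cv2.boxPoints(rc)])
    e=P[1]-P[0];g=P[2]-P[1]
    print(np.round(rc[0],1),P[:,:2].mean(0).round(4),np.linalg.norm(e).round(4),np.degrees(np.arctan2(e[1],e[0])).round(1),np.linalg.norm(g).round(4),np.degrees(np.arctan2(g[1],g[0])).round(1))
q=lambda u,v:(160+u/4,190+v/4)
A=ray(c,q(476,135),.01);B=ray(c,q(449,282),.01);C=ray(c,q(112,68),.01);D=ray(c,q(80,212),.01)
print(A,B,C,D,np.linalg.norm(A-B),np.linalg.norm(A-C),np.linalg.norm(B-D))
for X,Y in((A,C),(B,D)): e=Y-X;print(np.degrees(np.arctan2(e[1],e[0])))
e=A-B;print(np.degrees(np.arctan2(e[1],e[0])), (A+B)/2)
# roof front corners z=.102
E1=ray(c,q(350,133),.102);F1=ray(c,q(334,220),.102);e=E1-F1;print(E1,F1,np.linalg.norm(e),np.degrees(np.arctan2(e[1],e[0])))
print(proj(c,np.zeros(3)))
E
```

```text
[321.7 243.4] [ 0.4656 -0.1012] 0.0973 -84.2 0.0661 -175.5
[400.9 245. ] [ 0.4656 -0.3372] 0.1353 -82.6 0.0948 -175.9
[321.9 243.4] [ 0.4656 -0.1017] 0.0944 -83.7 0.0616 -175.1
[401.  244.9] [ 0.4656 -0.3374] 0.1335 -82.6 0.0902 -175.9
[0.52307791 0.02668921 0.01      ] [0.41292855 0.04451562 0.01      ] [0.56881514 0.30199516 0.01      ] [0.459775   0.31948079 0.01      ] 0.11158253147737998 0.2790793165381373 0.2789272915563932
80.56746534341978
80.33122472912261
-9.192958550125146 [0.46800323 0.03560241 0.01      ]
[0.50998325 0.11356573 0.102     ] [0.4495932  0.12255994 0.102     ] 0.061056155662039806 -8.471097859940146
[284.84865373 408.4112007 ]
```

Gasket: origin about (0.479,0.109), x axis at azimuth about 80.7°. Plate: centre about (0.4656,−0.1015), length at azimuth about 95.6°. The distances agree with the sizes given. The plan is to grip across the 60 mm width with the tool tilted 20° back, then turn 90° so that the tool points at the seal and 20° down.

```bash
cat >> h.py <<'E'
def ori(az,el):  # tool z: elevation el in vertical plane of azimuth az (el<0 down; el=-110 leans past vertical); tool y level at az-90
    a,e=np.radians([az,el]); z=np.array([np.cos(a)*np.cos(e),np.sin(a)*np.cos(e),np.sin(e)])
    y=np.array([np.sin(a),-np.cos(a),0]); return Ro.from_matrix(np.c_[np.cross(y,z),y,z])
def plan(p,o,cur=None):
    s=r.read_state(); P,O=(s["tcp_pos"],Ro.from_quat(s["orientation"])) if cur is None else cur
    v=(o*O.inv()).as_rotvec()
    print("clock",round(s["clock"],2),"linear",((np.array(p)-P)/.5).round(4).tolist(),"turn",(v/np.pi).round(4).tolist(),"rows>=",round(max(np.linalg.norm(np.array(p)-P)/.05,np.degrees(np.linalg.norm(v))/8.59),1))
    return np.array(p),o
E
python3 - <<'E'
from h import *
a=plan([.466,-.06,.25],ori(95.6,-110)); plan([.46,-.10,.25],ori(80.7,-20),a)
E
```

```text
clock 0.1 linear [0.4481, -1.1074, 0.0164] turn [-0.0952, -0.0665, -0.3203] rows>= 11.9
clock 0.1 linear [-0.012, -0.08, 0.0] turn [0.5009, -0.0162, -0.065] rows>= 10.6
```

servo_tool(
  targets=[
    {"linear": [0.448, -0.98, 0.03], "turn": [-0.095, -0.066, -0.32]},
    {"linear": [0.448, -0.98, 0.03], "turn": [-0.095, -0.066, -0.32]},
    {"linear": [0.448, -0.98, 0.03], "turn": [-0.095, -0.066, -0.32]},
    {"linear": [0.448, -0.98, 0.03], "turn": [-0.095, -0.066, -0.32]},
    {"linear": [0.448, -0.98, 0.03], "turn": [-0.095, -0.066, -0.32]},
    {"linear": [0.448, -0.98, 0.03], "turn": [-0.095, -0.066, -0.32]},
    {"linear": [0.448, -0.98, 0.03], "turn": [-0.095, -0.066, -0.32]},
    {"linear": [0.448, -0.98, 0.03], "turn": [-0.095, -0.066, -0.32]},
    {"linear": [0.448, -0.98, 0.03], "turn": [-0.095, -0.066, -0.32]},
    {"linear": [0.448, -0.98, 0.03], "turn": [-0.095, -0.066, -0.32]},
  ],
  claw=-1,
)

```text
clock: 1.1
tcp_pos: [0.4502, 0.0374, 0.2561]
orientation: [0.661, 0.73, -0.116, 0.128]
force: [0.6, 0.6, 0.1]
finger_gap: 0.0856
grip_force: 0.0
```

```bash
python3 - <<'E'
from h import *
s=r.read_state(); print(s["tcp_pos"],s["qpos"].round(3),s["qd"].round(2))
a=plan([.46,-.10,.25],ori(80.7,-20))
E
```

```text
[0.45023616 0.03735682 0.25611369] [ 0.008  0.22   1.537 -0.354  1.365 -0.021] [-1.06  0.09 -0.17 -0.01 -0.3  -1.01]
clock 1.1 linear [0.0195, -0.2747, -0.0122] turn [0.5006, -0.0159, -0.0655] rows>= 10.6
```

Leaning to +y calls for positive q4, which is well inside its range, so I'll hover over the plate and take a look from the wrist camera.

```bash
python3 - <<'E'
from h import *
plan([.4656,-.0715,.13],ori(95.6,-110))
E
```

```text
clock 1.1 linear [0.0307, -0.2177, -0.2522] turn [-0.0003, -0.0002, -0.0005] rows>= 3.3
```

servo_tool(
  targets=[
    {"linear": [0.031, -0.218, -0.252], "turn": [0, 0, 0]},
    {"linear": [0.031, -0.218, -0.252], "turn": [0, 0, 0]},
    {"linear": [0.031, -0.218, -0.252], "turn": [0, 0, 0]},
    {"linear": [0.031, -0.218, -0.252], "turn": [0, 0, 0]},
    {"linear": [0.031, -0.218, -0.252], "turn": [0, 0, 0]},
    {"linear": [0.031, -0.218, -0.252], "turn": [0, 0, 0]},
  ],
)

```text
clock: 1.7
tcp_pos: [0.4655, -0.0695, 0.1306]
orientation: [0.661, 0.73, -0.116, 0.128]
force: [0.2, 0.3, 0.3]
finger_gap: 0.086
grip_force: 0.0
```

```bash
python3 - <<'E'
from h import *
c=viewer.calibration("wrist"); im=viewer.snapshot("wrist"); cv2.imwrite("pics/w1.png",im[:,:,::-1])
s=r.read_state(); print(s["tcp_pos"],s["qpos"].round(3))
print(c["fov_y"],proj(c,np.array([.4656,-.1015,.018])))
for th in (150,175):
  for b in blobs(white(im,th),2000):
    rc=cv2.minAreaRect(b); P=np.array([ray(c,p,.018) for p in cv2.boxPoints(rc)]); e=P[1]-P[0];g=P[2]-P[1]
    print(np.round(rc[0],1),P[:,:2].mean(0).round(4),np.linalg.norm(e).round(4),np.degrees(np.arctan2(e[1],e[0])).round(1),np.linalg.norm(g).round(4),np.degrees(np.arctan2(g[1],g[0])).round(1))
E
```

```text
[ 0.46572676 -0.06916528  0.1311123 ] [-0.228  0.369  1.741 -0.407  0.955 -0.103]
63.8199365978774 [271.35873361 200.57183561]
[268.5 193.5] [ 0.4633 -0.1003] 0.0586 5.6 0.0931 -80.9
[268.5 194. ] [ 0.4634 -0.1007] 0.0574 5.6 0.0924 -81.0
```

View pics/w1.png

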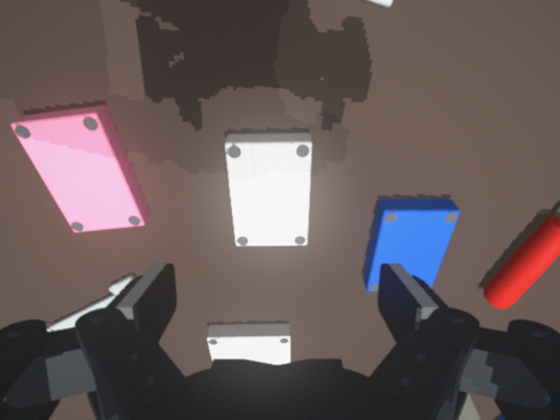

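The wrist view shows the plate's top face with corners at about (227,143), (312,143), (308,246), (236,246). Its near side face is the strip at rows 133–142. Pink is on the left, blue on the right.

```bash
python3 - <<'E'
from h import *
c=viewer.calibration("wrist")
Q=[(227,143),(312,143),(308,246),(236,246)]
P=np.array([ray(c,p,.018) for p in Q]); print(P.round(4),P.mean(0))
for i,j in((0,1),(3,2),(3,0),(2,1)):
    e=P[j]-P[i]; print(np.linalg.norm(e).round(4),np.degrees(np.arctan2(e[1],e[0])).round(1))
print((-np.array(c["R"]).T@c["t"]).round(3), ray(c,(168,300),.0),ray(c,(400,300),0))
E
```

```text
[[ 0.4319 -0.0581  0.018 ]
 [ 0.4893 -0.0525  0.018 ]
 [ 0.5005 -0.1436  0.018 ]
 [ 0.4408 -0.1494  0.018 ]] [ 0.46561894 -0.10088726  0.018     ]
0.0576 5.6
0.0601 5.6
0.0917 95.5
0.0918 97.1
[0.456 0.037 0.232] [ 0.37219941 -0.24479809  0.        ] [ 0.6098407  -0.22191639  0.        ]
```

```bash
python3 - <<'E'
from h import *
s=r.read_state(); print(s["tcp_pos"])
plan([.4649,-.094,.03],ori(95.8,-110))
E
```

```text
[ 0.46572676 -0.06916528  0.1311123 ]
clock 1.75 linear [-0.0017, -0.0497, -0.2022] turn [-0.0002, 0.0004, 0.0005] rows>= 2.1
```

servo_tool(
  targets=[
    {"linear": [-0.002, -0.05, -0.1], "turn": [0, 0, 0]},
    {"linear": [-0.002, -0.05, -0.2], "turn": [0, 0, 0]},
    {"linear": [-0.002, -0.05, -0.2], "turn": [0, 0, 0]},
    {"linear": [-0.002, -0.05, -0.2], "turn": [0, 0, 0]},
    {"linear": [-0.002, -0.05, -0.2], "turn": [0, 0, 0]},
    {"linear": [-0.002, -0.05, -0.2], "turn": [0, 0, 0]},
  ],
  claw=-0.6,
  newtons=20,
)

```text
clock: 2.35
tcp_pos: [0.4656, -0.0945, 0.0325]
orientation: [0.661, 0.73, -0.115, 0.13]
force: [0.2, 0.0, 0.6]
finger_gap: 0.0682
grip_force: 0.0
```

servo_tool(
  targets=[
    {"linear": [-0.001, 0, -0.012], "turn": [0, 0, 0]},
    {"linear": [-0.001, 0, -0.022], "turn": [0, 0, 0]},
    {"linear": [-0.001, 0, -0.03], "turn": [0, 0, 0]},
    {"linear": [-0.001, 0, -0.03], "turn": [0, 0, 0]},
    {"linear": [-0.001, 0, -0.03], "turn": [0, 0, 0]},
  ],
)

```text
clock: 2.85
tcp_pos: [0.4638, -0.0947, 0.0151]
orientation: [0.661, 0.73, -0.116, 0.128]
force: [-0.7, -0.2, -0.5]
finger_gap: 0.0684
grip_force: 0.0
```

servo_tool(
  targets=[
    {"linear": [0, 0, -0.002], "turn": [0, 0, 0]},
    {"linear": [0, 0, -0.004], "turn": [0, 0, 0]},
    {"linear": [0, 0, -0.004], "turn": [0, 0, 0]},
  ],
)

```text
clock: 3.15
tcp_pos: [0.4639, -0.0947, 0.0132]
orientation: [0.661, 0.73, -0.116, 0.128]
force: [-0.5, -0.1, 0.7]
finger_gap: 0.0682
grip_force: 0.0
```

servo_tool(
  targets=[
    {"linear": [0, 0, -0.002], "turn": [0, 0, 0]},
    {"linear": [0, 0, -0.004], "turn": [0, 0, 0]},
    {"linear": [0, 0, -0.004], "turn": [0, 0, 0]},
  ],
)

```text
clock: 3.45
tcp_pos: [0.4638, -0.0947, 0.0111]
orientation: [0.661, 0.73, -0.116, 0.128]
force: [0.2, 0.3, 0.5]
finger_gap: 0.0683
grip_force: 0.0
```

servo_tool(
  targets=[
    {"linear": [0, 0, 0], "turn": [0, 0, 0]},
    {"linear": [0, 0, 0], "turn": [0, 0, 0]},
    {"linear": [0, 0, 0], "turn": [0, 0, 0]},
    {"linear": [0, 0, 0], "turn": [0, 0, 0]},
    {"linear": [0, 0, 0], "turn": [0, 0, 0]},
    {"linear": [0, 0, 0], "turn": [0, 0, 0]},
  ],
  claw=1,
  newtons=70,
)

```text
clock: 4.05
tcp_pos: [0.4637, -0.0946, 0.0116]
orientation: [0.661, 0.73, -0.116, 0.128]
force: [-1.4, 2.5, 5.8]
finger_gap: 0.0582
grip_force: 75.8
```

servo_tool(
  targets=[
    {"linear": [0, 0, 0.05], "turn": [0, 0, 0]},
    {"linear": [0, 0, 0.12], "turn": [0, 0, 0]},
    {"linear": [0, 0, 0.2], "turn": [0, 0, 0]},
    {"linear": [0, 0, 0.28], "turn": [0, 0, 0]},
    {"linear": [0, 0, 0.3], "turn": [0, 0, 0]},
    {"linear": [0, 0, 0.3], "turn": [0, 0, 0]},
    {"linear": [0, 0, 0.3], "turn": [0, 0, 0]},
  ],
)

```text
clock: 4.75
tcp_pos: [0.463, -0.0945, 0.1595]
orientation: [0.661, 0.73, -0.117, 0.127]
force: [-0.8, -0.6, -4.4]
finger_gap: 0.0581
grip_force: 77.9
```

```bash
python3 - <<'E'
from h import *
s=r.read_state(); print(s["tcp_pos"],s["force"],s["finger_gap"],s["grip_force"])
plan([.460,-.02,.16],ori(80.7,-20))
E
```

```text
[ 0.46302089 -0.09446914  0.15949861] [-0.83883551 -0.56880923 -4.37458094] 0.05813340105983202 77.86014318466187
clock 4.75 linear [-0.006, 0.1489, 0.001] turn [0.5002, -0.0166, -0.066] rows>= 10.6
```

servo_tool(
  targets=[
    {"linear": [-0.006, 0.1, 0.05], "turn": [0.5, -0.0166, -0.066]},
    {"linear": [-0.006, 0.1, 0.05], "turn": [0.5, -0.0166, -0.066]},
    {"linear": [-0.006, 0.1, 0.05], "turn": [0.5, -0.0166, -0.066]},
    {"linear": [-0.006, 0.1, 0.05], "turn": [0.5, -0.0166, -0.066]},
    {"linear": [-0.006, 0.1, 0.05], "turn": [0.5, -0.0166, -0.066]},
    {"linear": [-0.006, 0.1, 0.05], "turn": [0.5, -0.0166, -0.066]},
    {"linear": [-0.006, 0.1, 0.05], "turn": [0.5, -0.0166, -0.066]},
    {"linear": [-0.006, 0.1, 0.05], "turn": [0.5, -0.0166, -0.066]},
    {"linear": [-0.006, 0.1, 0.05], "turn": [0.5, -0.0166, -0.066]},
    {"linear": [-0.006, 0.1, 0.05], "turn": [0.5, -0.0166, -0.066]},
  ],
)

```text
clock: 5.75
tcp_pos: [0.4607, -0.0453, 0.1846]
orientation: [0.638, 0.548, 0.413, -0.349]
force: [-0.2, 0.3, -4.1]
finger_gap: 0.0584
grip_force: 78.0
```

```bash
python3 - <<'E'
from h import *
s=r.read_state(); print(s["tcp_pos"],s["force"],s["finger_gap"],s["qpos"].round(3))
plan([.464,.01,.16],ori(80.7,-20))
E
```

```text
[ 0.46071682 -0.04534711  0.18461524] [-0.18413388  0.32393282 -4.05012531] 0.05841280226947713 [-0.797  0.549  1.703  0.833  1.729 -0.894]
clock 5.75 linear [0.0066, 0.1107, -0.0492] turn [0.0256, -0.0019, -0.0018] rows>= 1.2
```

servo_tool(
  targets=[
    {"linear": [0.007, 0.06, -0.05], "turn": [0.0256, -0.002, -0.002]},
    {"linear": [0.007, 0.13, -0.11], "turn": [0.0256, -0.002, -0.002]},
    {"linear": [0.007, 0.13, -0.11], "turn": [0.0256, -0.002, -0.002]},
    {"linear": [0.007, 0.13, -0.11], "turn": [0.0256, -0.002, -0.002]},
    {"linear": [0.007, 0.13, -0.11], "turn": [0.0256, -0.002, -0.002]},
    {"linear": [0.007, 0.13, -0.11], "turn": [0.0256, -0.002, -0.002]},
  ],
)

```text
clock: 6.35
tcp_pos: [0.4647, 0.0195, 0.1313]
orientation: [0.624, 0.533, 0.436, -0.368]
force: [-0.6, -1.0, -3.0]
finger_gap: 0.058
grip_force: 78.4
```

```bash
python3 - <<'E'
from h import *
s=r.read_state(); print(s["tcp_pos"],s["force"],s["finger_gap"],s["qpos"].round(3))
ims=[]
for n,(x,y) in (("top",(200,170)),("side",(180,130)),("wrist",None)) if 0 else (("top",(195,175)),("side",(185,120))):
    im=viewer.snapshot(n); cv2.imwrite(f"pics/{n}2.png",im[:,:,::-1]); ims.append(cv2.resize(im[y:y+140,x:x+130],None,fx=3,fy=3,interpolation=cv2.INTER_CUBIC))
cv2.imwrite("pics/m2.png",np.hstack(ims)[:,:,::-1])
im=viewer.snapshot("wrist"); cv2.imwrite("pics/w2.png",im[:,:,::-1])
plan([.4707,.058,.0646],ori(80.7,-20))
E
```

```text
[0.46468045 0.01949446 0.13130788] [-0.57331992 -0.96189299 -2.99032316] 0.0579885237578893 [-0.704  0.652  1.827  0.934  1.593 -1.021]
clock 6.5 linear [0.0123, 0.0764, -0.1337] turn [0.0023, 0.0014, -0.0004] rows>= 1.5
```

View pics/m2.png

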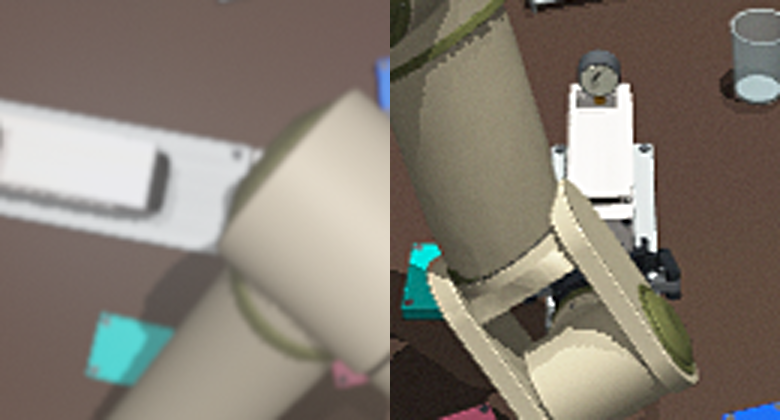

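View pics/w2.png

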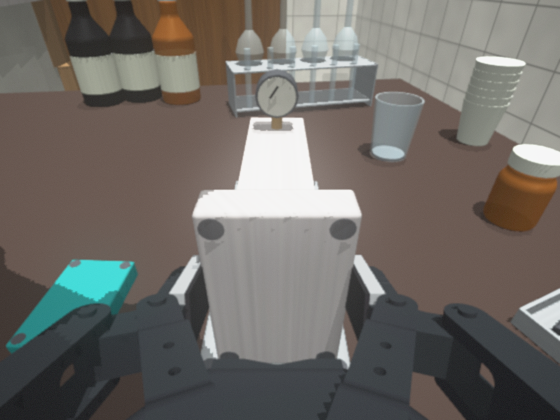

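The wrist view shows the upright plate held squarely. Its top end's near edge is at about row 213, columns 197–357. Behind it the housing roof's sides run from (249,118) to (241,185) and from (303,118) to (313,185). I'll check both against the model.

```bash
python3 - <<'E'
from h import *
c=viewer.calibration("wrist"); s=r.read_state()
u=np.array([np.cos(np.radians(80.7)),np.sin(np.radians(80.7)),0]); w=np.array([-u[1],u[0],0])
O=Ro.from_quat(s["orientation"]).as_matrix(); print("tool z el/az",np.degrees(np.arcsin(O[2,2])),np.degrees(np.arctan2(O[1,2],O[0,2])),"y tilt",O[:,1])
C=s["tcp_pos"]-np.array([0,0,.0066])+.0026*u
for l,a,b in(("nearTopL",-.009,.03),("nearTopR",-.009,-.03),("farTopL",.009,.03),("farTopR",.009,-.03)): print(l,proj(c,C+a*u+b*w+[0,0,.046]).round(1))
G=np.array([.479,.109,0])
for x in(.02,.1,.148):
    print(x,[proj(c,G+x*u+b*w+[0,0,.102]).round(1).tolist() for b in(.03,-.03)])
im=cv2.imread("pics/w2.png"); g=cv2.cvtColor(im,cv2.COLOR_BGR2GRAY)
for row in (130,150,170,180,195,225,250): 
    d=np.abs(np.diff(cv2.GaussianBlur(g,(3,3),0)[row,180:380].astype(int))); print(row,(np.where(d>18)[0]+180).tolist())
for col in (230,277,330): 
    d=np.abs(np.diff(g[150:260,col].astype(int))); print("col",col,(np.where(d>12)[0]+150).tolist())
E
```

```text
tool z el/az -20.35975660832023 80.65186524285332 y tilt [ 0.98703557 -0.16040647  0.00552624]
nearTopL [187.6 214.5]
nearTopR [363.2 215.7]
farTopL [197.7 187.2]
farTopR [353.5 188.3]
0.02 [[235.0, 197.8], [315.8, 198.4]]
0.1 [[243.7, 151.3], [307.8, 151.8]]
0.148 [[247.4, 131.6], [304.5, 132.0]]
130 [246, 247, 248, 303, 304, 305]
150 [242, 243, 244, 307, 308, 309, 370, 371, 372]
170 [238, 239, 240, 310, 311, 312]
180 [236, 237, 238, 312, 313]
195 [198, 201, 202, 353, 354, 355]
225 [355]
250 []
col 230 [188, 189, 216, 217, 218]
col 277 [216, 217, 218]
col 330 [188, 189, 215, 216, 226]
```

Prediction and picture agree to about 1 px, so I'll lower the plate over the sill, 40 mm short of the seal.

servo_tool(
  targets=[
    {"linear": [0.012, 0.05, -0.05], "turn": [0.002, 0.0014, 0]},
    {"linear": [0.012, 0.076, -0.11], "turn": [0.002, 0.0014, 0]},
    {"linear": [0.012, 0.076, -0.134], "turn": [0.002, 0.0014, 0]},
    {"linear": [0.012, 0.076, -0.134], "turn": [0.002, 0.0014, 0]},
    {"linear": [0.012, 0.076, -0.134], "turn": [0.002, 0.0014, 0]},
    {"linear": [0.012, 0.076, -0.134], "turn": [0.002, 0.0014, 0]},
    {"linear": [0.012, 0.076, -0.134], "turn": [0.002, 0.0014, 0]},
  ],
)

```text
clock: 7.2
tcp_pos: [0.4707, 0.0577, 0.0647]
orientation: [0.624, 0.531, 0.437, -0.371]
force: [0.0, -0.1, -2.8]
finger_gap: 0.058
grip_force: 78.5
```

```bash
python3 - <<'E'
from h import *
s=r.read_state(); print(s["tcp_pos"],s["force"])
u=np.array([np.cos(np.radians(80.7)),np.sin(np.radians(80.7)),0]);G=np.array([.479,.109,.0635])
plan(G-.0206*u,ori(80.7,-20))
d=s["tcp_pos"]-G; print(d@u, d@[-u[1],u[0],0])
E
```

```text
[0.47067856 0.05772485 0.06474342] [ 0.04244433 -0.06629618 -2.80174058]
clock 7.2 linear [0.01, 0.0619, -0.0025] turn [0.0003, 0.0002, -0.0004] rows>= 0.6
-0.05194594785709253 -7.420089541579975e-05
```

servo_tool(
  targets=[
    {"linear": [0.003, 0.02, -0.001], "turn": [0, 0, 0]},
    {"linear": [0.006, 0.04, -0.002], "turn": [0, 0, 0]},
    {"linear": [0.01, 0.062, -0.0025], "turn": [0, 0, 0]},
    {"linear": [0.01, 0.062, -0.0025], "turn": [0, 0, 0]},
    {"linear": [0.01, 0.062, -0.0025], "turn": [0, 0, 0]},
    {"linear": [0.01, 0.062, -0.0025], "turn": [0, 0, 0]},
  ],
)

```text
clock: 7.8
tcp_pos: [0.4755, 0.0892, 0.063]
orientation: [0.624, 0.531, 0.437, -0.372]
force: [0.5, 0.0, -2.9]
finger_gap: 0.0581
grip_force: 78.3
```

```bash
python3 - <<'E'
from h import *
s=r.read_state(); 
u=np.array([np.cos(np.radians(80.7)),np.sin(np.radians(80.7)),0]);G=np.array([.479,.109,.0635])
d=s["tcp_pos"]-G; print(d@u, d@[-u[1],u[0],0],d[2],s["force"],s["force"]@u)
c=viewer.calibration("wrist"); im=viewer.snapshot("wrist"); cv2.imwrite("pics/w3.png",im[:,:,::-1])
for x in(.02,.1,.148):
    print(x,[proj(c,np.r_[G[:2],0]+x*u+b*np.array([-u[1],u[0],0])+[0,0,.102]).round(1).tolist() for b in(.03,-.03)])
E
```

```text
-0.02013062485683623 0.0002929675151503151 -0.0005308976563998258 [ 0.52469071  0.04671553 -2.930927  ] 0.13089351107949493
0.02 [[210.2, 155.9], [341.9, 156.2]]
0.1 [[230.3, 102.1], [322.7, 102.3]]
0.148 [[237.5, 82.9], [315.8, 83.1]]
```

View pics/w3.png

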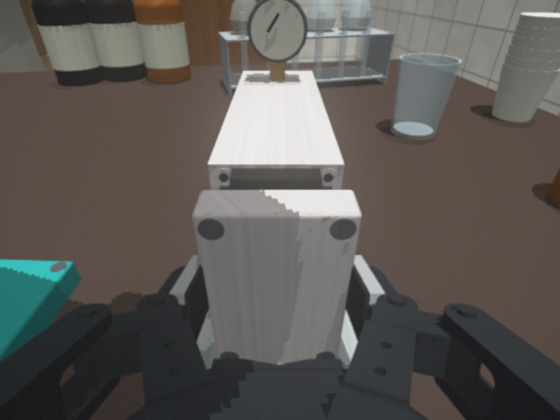

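The roof's front edge at (214–342, row 163) lies within about 1 mm of the prediction. The plate is centred on it with roughly 8.5 mm of gap, so I'll advance gently.

servo_tool(
  targets=[
    {"linear": [0.0007, 0.004, 0], "turn": [0, 0, 0]},
    {"linear": [0.0013, 0.008, 0], "turn": [0, 0, 0]},
    {"linear": [0.002, 0.012, 0], "turn": [0, 0, 0]},
    {"linear": [0.0026, 0.016, 0], "turn": [0, 0, 0]},
    {"linear": [0.0026, 0.016, 0], "turn": [0, 0, 0]},
    {"linear": [0.0026, 0.016, 0], "turn": [0, 0, 0]},
    {"linear": [0.0026, 0.016, 0], "turn": [0, 0, 0]},
  ],
)

```text
clock: 8.55
tcp_pos: [0.4767, 0.0972, 0.063]
orientation: [0.624, 0.531, 0.437, -0.372]
force: [-0.3, 0.7, -3.9]
finger_gap: 0.0582
grip_force: 78.4
```

servo_tool(
  targets=[
    {"linear": [0.0003, 0.002, 0], "turn": [0, 0, 0]},
    {"linear": [0.0006, 0.004, 0], "turn": [0, 0, 0]},
    {"linear": [0.0006, 0.004, 0], "turn": [0, 0, 0]},
    {"linear": [0.0006, 0.004, 0], "turn": [0, 0, 0]},
  ],
)

```text
clock: 8.95
tcp_pos: [0.477, 0.0993, 0.063]
orientation: [0.624, 0.531, 0.437, -0.372]
force: [0.4, 0.6, -3.2]
finger_gap: 0.0584
grip_force: 78.4
```

servo_tool(
  targets=[
    {"linear": [0.0003, 0.002, 0], "turn": [0, 0, 0]},
    {"linear": [0.0006, 0.004, 0], "turn": [0, 0, 0]},
    {"linear": [0.0006, 0.004, 0], "turn": [0, 0, 0]},
    {"linear": [0.0006, 0.004, 0], "turn": [0, 0, 0]},
  ],
)

```text
clock: 9.35
tcp_pos: [0.4773, 0.1011, 0.063]
orientation: [0.624, 0.531, 0.437, -0.372]
force: [-1.8, -3.6, -2.3]
finger_gap: 0.0579
grip_force: 78.9
```

servo_tool(
  targets=[
    {"linear": [0.0003, 0.002, 0], "turn": [0, 0, 0]},
    {"linear": [0.0006, 0.0045, 0], "turn": [0, 0, 0]},
    {"linear": [0.0006, 0.0045, 0], "turn": [0, 0, 0]},
    {"linear": [0.0006, 0.0045, 0], "turn": [0, 0, 0]},
    {"linear": [0.0006, 0.0045, 0], "turn": [0, 0, 0]},
  ],
)

```text
clock: 9.85
tcp_pos: [0.4777, 0.1031, 0.0629]
orientation: [0.624, 0.531, 0.437, -0.372]
force: [-3.5, -8.1, -1.8]
finger_gap: 0.0582
grip_force: 79.5
```

```bash
python3 - <<'E'
from h import *
s=r.read_state(); 
u=np.array([np.cos(np.radians(80.7)),np.sin(np.radians(80.7)),0]);G=np.array([.479,.109,.0626])
d=s["tcp_pos"]-G; print(d@u, d@[-u[1],u[0],0],d[2],s["force"],s["force"]@u)
c=viewer.calibration("wrist"); im=viewer.snapshot("wrist"); cv2.imwrite("pics/w4.png",im[:,:,::-1])
C=np.r_[s["tcp_pos"][:2],.056]+.0026*u
w=np.array([-u[1],u[0],0])
for l,a,b in(("nearTopL",-.009,.03),("nearTopR",-.009,-.03),("farTopL",.009,.03),("farTopR",.009,-.03)): print(l,proj(c,C+a*u+b*w+[0,0,.046]).round(1))
for x in(.01,.02,.1,.148):
    print(x,[proj(c,np.r_[G[:2],0]+x*u+b*w+[0,0,.102]).round(1).tolist() for b in(.03,-.03)])
E
```

```text
-0.006001985368812569 0.0003353089251511412 0.00034996078591435775 [-3.47991767 -8.12048691 -1.82081666] -8.576116920379615
nearTopL [187.3 215.3]
nearTopR [362.3 215.6]
farTopL [197.4 188.2]
farTopR [352.7 188.5]
0.01 [[200.4, 182.5], [351.5, 182.8]]
0.02 [[204.9, 170.6], [347.2, 170.9]]
0.1 [[227.7, 109.1], [325.2, 109.3]]
0.148 [[235.6, 87.9], [317.6, 88.0]]
```

View pics/w4.png

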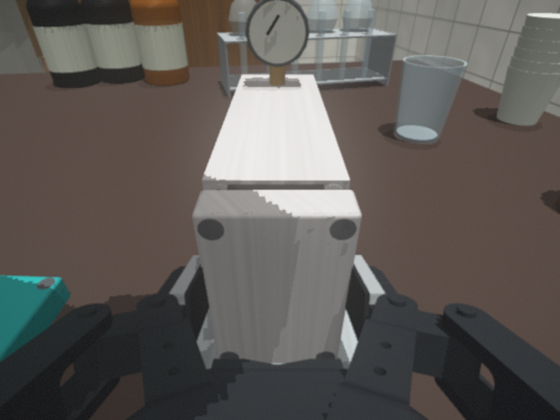

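The plate is centred on the housing: plate edges at 197–359, roof front edge at 204–350, so both midpoints are at about 277. The push is 8.6 N. I'll add a little and hold.

servo_tool(
  targets=[
    {"linear": [0.0002, 0.001, 0], "turn": [0, 0, 0]},
    {"linear": [0.0002, 0.001, 0], "turn": [0, 0, 0]},
    {"linear": [0.0002, 0.001, 0], "turn": [0, 0, 0]},
    {"linear": [0.0002, 0.001, 0], "turn": [0, 0, 0]},
    {"linear": [0.0002, 0.001, 0], "turn": [0, 0, 0]},
    {"linear": [0.0002, 0.001, 0], "turn": [0, 0, 0]},
    {"linear": [0.0002, 0.001, 0], "turn": [0, 0, 0]},
    {"linear": [0.0002, 0.001, 0], "turn": [0, 0, 0]},
    {"linear": [0.0002, 0.001, 0], "turn": [0, 0, 0]},
    {"linear": [0.0002, 0.001, 0], "turn": [0, 0, 0]},
  ],
)

```text
clock: 10.9
tcp_pos: [0.4778, 0.1036, 0.063]
orientation: [0.624, 0.531, 0.437, -0.372]
force: [-3.8, -8.6, -2.8]
finger_gap: 0.0582
grip_force: 79.6
```

servo_tool(
  targets=[
    {"linear": [0, 0, 0], "turn": [0, 0, 0]},
    {"linear": [0, 0, 0], "turn": [0, 0, 0]},
    {"linear": [0, 0, 0], "turn": [0, 0, 0]},
    {"linear": [0, 0, 0], "turn": [0, 0, 0]},
    {"linear": [0, 0, 0], "turn": [0, 0, 0]},
    {"linear": [0, 0, 0], "turn": [0, 0, 0]},
    {"linear": [0, 0, 0], "turn": [0, 0, 0]},
    {"linear": [0, 0, 0], "turn": [0, 0, 0]},
    {"linear": [0, 0, 0], "turn": [0, 0, 0]},
    {"linear": [0, 0, 0], "turn": [0, 0, 0]},
  ],
)

```text
clock: 11.9
tcp_pos: [0.4778, 0.1036, 0.0629]
orientation: [0.624, 0.531, 0.437, -0.372]
force: [-3.5, -9.2, -1.0]
finger_gap: 0.0581
grip_force: 79.6
```

servo_tool(
  targets=[
    {"linear": [0, 0, 0], "turn": [0, 0, 0]},
    {"linear": [0, 0, 0], "turn": [0, 0, 0]},
    {"linear": [0, 0, 0], "turn": [0, 0, 0]},
    {"linear": [0, 0, 0], "turn": [0, 0, 0]},
    {"linear": [0, 0, 0], "turn": [0, 0, 0]},
    {"linear": [0, 0, 0], "turn": [0, 0, 0]},
    {"linear": [0, 0, 0], "turn": [0, 0, 0]},
    {"linear": [0, 0, 0], "turn": [0, 0, 0]},
    {"linear": [0, 0, 0], "turn": [0, 0, 0]},
    {"linear": [0, 0, 0], "turn": [0, 0, 0]},
  ],
)

```text
clock: 12.9
tcp_pos: [0.4778, 0.1036, 0.063]
orientation: [0.624, 0.531, 0.437, -0.372]
force: [-3.2, -9.3, -2.2]
finger_gap: 0.0584
grip_force: 79.6
```

servo_tool(
  targets=[
    {"linear": [0, 0, 0], "turn": [0, 0, 0]},
    {"linear": [0, 0, 0], "turn": [0, 0, 0]},
    {"linear": [0, 0, 0], "turn": [0, 0, 0]},
    {"linear": [0, 0, 0], "turn": [0, 0, 0]},
    {"linear": [0, 0, 0], "turn": [0, 0, 0]},
    {"linear": [0, 0, 0], "turn": [0, 0, 0]},
    {"linear": [0, 0, 0], "turn": [0, 0, 0]},
    {"linear": [0, 0, 0], "turn": [0, 0, 0]},
    {"linear": [0, 0, 0], "turn": [0, 0, 0]},
    {"linear": [0, 0, 0], "turn": [0, 0, 0]},
  ],
)

```text
clock: 13.9
tcp_pos: [0.4778, 0.1035, 0.063]
orientation: [0.624, 0.531, 0.437, -0.372]
force: [-3.3, -9.6, -1.7]
finger_gap: 0.0584
grip_force: 79.6
```

servo_tool(
  targets=[
    {"linear": [0, 0, 0], "turn": [0, 0, 0]},
    {"linear": [0, 0, 0], "turn": [0, 0, 0]},
    {"linear": [0, 0, 0], "turn": [0, 0, 0]},
    {"linear": [0, 0, 0], "turn": [0, 0, 0]},
    {"linear": [0, 0, 0], "turn": [0, 0, 0]},
    {"linear": [0, 0, 0], "turn": [0, 0, 0]},
    {"linear": [0, 0, 0], "turn": [0, 0, 0]},
    {"linear": [0, 0, 0], "turn": [0, 0, 0]},
    {"linear": [0, 0, 0], "turn": [0, 0, 0]},
    {"linear": [0, 0, 0], "turn": [0, 0, 0]},
  ],
)

```text
clock: 14.9
tcp_pos: [0.4778, 0.1036, 0.063]
orientation: [0.624, 0.531, 0.437, -0.372]
force: [-3.4, -8.6, -2.3]
finger_gap: 0.0578
grip_force: 79.6
```

```bash
python3 -c "
from workcell import order
print(order.sign_off())"
```

```text
the job is handed in; nothing more can be done
None
```

I handed the job in with the small end plate upright on the sill, centred on the seal to within about 1 mm, and held against it with a steady push of about 9.7 N for over 4 s (highest reading about 10 N); the official result wasn't shown.

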